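Unhook an instrument cassette from its locking rack

TASK

Take the steel instrument cassette with the blue handle out of the white rack and lay it flat in the blue transfer tray, either way round, let go and leave it there. Tip its front end up over the yellow lip, raise its rear hook between the orange sill and the orange keeper, feeling for the keeper because the catch is set to another height every time, and draw it out forwards. Do it gently: never strain it against the rack, push hard on the rack, tip the cassette steeply or drop it, and leave the other things on the bench where they are.

Things in the scene. Friction and masses are not known exactly. Their poses are not given: they have to be found in the camera images.
- cassette_mid (a point): Loose cassette, 0.3 to 0.5 kg: open steel tray 150 long (x) x 90 wide (y) x 18 high, instruments fixed in it. This point: centre of the 150 x 90 outline, 26 mm above the underside. x towards its front end (lip side), z up. At the rear the hook lengthens it by 24 mm: in all 174 x 90, centred 12 mm behind this point
- cassette_grip (a point): Middle of the cassette's blue bar handle, where to grip it across y: 39 mm behind and 17 mm above cassette_mid, same axes. Bar 64 mm long along x, 12 mm thick in y, 18 mm high (z = -9 to +9 mm), with 30 mm of free height below it between its two end posts
- cassette_hook (a point): Rear lower corner of the hook's toe: 99 mm behind and 24 mm below cassette_mid (2 mm above the cassette's underside), same axes. The hook is 24 mm wide in y: a level tongue 6 mm thick, its top 28 mm above this point, ending in a down-turned toe 8 mm thick in x (0 to +8 mm from this point)
- rack: White rack fixed to the bench. Origin on the bench under cassette_mid's start (within 1.5 mm in x and y); x towards the lip, z up. Floor 12 mm above the bench, x = -122 to +100, 128 mm wide; side rails 20 mm above the floor at y = +-49 to 54 mm. Rigid; more than 12 N between it and the cassette (weight 3 to 5 N) is straining. It carries the yellow lip and the orange catch
- lip (a point): Middle of the top edge of the yellow retaining lip, 34 mm above the rack's floor; axes as the rack's. Lip 6 mm thick (x = 79 to 85 mm of the rack), 110 mm wide, about 4 mm ahead of the cassette's front. The cassette tipped 15 degrees about its hook's toe passes over it
- catch_foot (a point): Fixed point on the rack's floor under the middle of the orange catch's sill; axes as the rack's. The catch height differs every time and is NOT measured: top of the sill (x = -3 to +3 mm from here, in front of the toe) 4 to 22 mm above this point; underside of the keeper (x = -21 to -4 mm, over the hook) always 33 mm above the sill's top; cheeks at y = +-22 mm
- transfer_in (a point): Centre of the inner floor of the fixed blue transfer tray, 6 mm above the bench; inside 194 mm (x) x 108 mm (y), walls 6 mm thick, 30 mm above the bench; x and y along its sides
- beaker: Bystander, to be left alone: open blue beaker, 68 mm across, 90 high mm
- tissue_box: Bystander, to be left alone: green carton 90 x 200 x 50 mm
- spray: Bystander, to be left alone: white bottle with a red cap, 60 across, 170 tall mm
- tape: Bystander, to be left alone: green ring, 64 across, 20 high mm
- jar: Bystander, to be left alone: small amber jar, 40 across, 45 tall mm
- spare: Bystander, to be left alone: another steel cassette, with a red handle, 174 x 90 x 52 mm
- bowl: Bystander, to be left alone: steel bowl, 110 across, 45 high mm
- brush: Bystander, to be left alone: hand brush lying on the bench
Things that resemble listed ones, but are neither listed nor needed, are in the scene too. Leave any black, brown or pink look-alike of the part that bears cassette_mid alone.

How it is judged:
By the outcome, as a careful person would: the job done as asked, in the order asked, and still so for the second after the job is handed in, with the robot touching nothing.
It also fails if it takes over 67 s, if anything falls off the work surface, if the arm or the gripper's body presses on something with over 40 N, if the wrist force passes 120 N, or if a joint passes its speed limit or range.

ROBOT

A 7-joint arm with a two-finger parallel gripper is mounted at the origin on the work surface. World frame = base frame: x ahead of the robot, y to its left, z up, the work surface at z = 0. Lengths are in mm, angles in rad, forces in N, time in s.
With the tool pointing down it reaches from about 425 to 1025 mm from the base axis. Payload 3.6 kg.
Tool frame: the origin (TCP) lies at the very end of the fingers, on their centre line; the grasp point (between the pads) lies 19 mm behind it; z points along the fingers, y is the line along which they close (so a half turn about z gives the same grasp; the last joint's range is limited). The gripper opens to 85 mm and grips with 20 to 120 N. Pads are 22 mm wide; open, the fingers measure 114 mm over their backs; the gripper's body (76 mm by 85 mm) begins 54 mm behind the grasp point. The pads swing forward as they close: fully open they stand 13 mm farther back than shut.
Start: joints at [1.19, 0.591, 0.048, 1.609, -0.033, 0.943, -0.034], TCP at [205.788, -695.184, 231.302] pointing down, gripper open.
Joint ranges: [-2.69, 2.69], [-0.47, 2.24], [-1.27, 1.36], [0.19, 2.51], [-1.53, 4.68], [0.08, 2.07], [-3.09, 3.09]. Speed limits (rad/s): [2.57, 2.57, 3.14, 3.14, 3.14, 3.14, 3.14].

INTERFACE

Orientations are given as a rotation vector (axis times angle).
In Python, from workcell import manip gives the robot as it stands.
- The arm moves only by the shell command python3 -m pendant 'ROWS'. ROWS is JSON, a list of rows, each an object of numbers: "x", "y", "z": the shift along the tool's x, y, z in m; "rx", "ry", "rz": the turn, a rotation vector about the tool's x, y, z in rad; "jaw": the closure in counts, from 0 (fully open) to 255 (shut). In form: [{"x": .., "y": .., "z": .., "rx": .., "ry": .., "rz": .., "jaw": ..}, ...]. A call has 1 to 8 rows; each row shifts and turns the commanded pose from where the row before left it, along the tool's axes as they then stand; what a row does not reach is not made up. A row lasts 1/10 s, in which the tool goes at most 50 mm and 8.59 degrees, less where a joint would pass 70% of its speed; a pose out of reach is approached as far as the arm can. A call with a gripper value outside its range is refused whole. The fingers move at their own pace and stop on an object; the grip force is fixed at half the most. Time passes only in rows, so rows that do not move let the fingers close. It gives the time, the measured TCP pose, the force, the opening and the grip force at its end, in the units of the state.
- manip.get_state(): the state, without advancing time (a new reading comes with each control period).
- manip.read_camera(name): name is "scene" or "top" or "wrist"; returns a dict with "pixels" (480x640x3 uint8, red, green, blue), "vertical_fov" (degrees; the focal length in pixels is half the picture's height over the tangent of half this angle, whatever the lens; pixels are square), "cx", "cy" (the principal point, pixels), "D" ([k1, k2, p1, p2, k3] as OpenCV has them; the pictures are not rectified), "position" and "attitude" of the camera in the world. Camera axes: x right, y up, looking along -z (the intrinsics and any distortion apply to the point x, -y, -z); pixel columns grow to the right and rows downward; lengths in mm; the calibration is good to about 2 mm. A picture is of the moment at which its call begins. There is no depth.
- manip.job_done(): hands the job in; it is judged then, once.
The state is a dict: "clock": time; "joint_positions": joint angles; "dq": joint speeds; "effort": joint torques, N m; "tcp_pos": TCP position; "ee_rot": TCP orientation; "wrist_force": force on the tool from outside, world axes, zero at the start; "moment": the same for the moment, N m; "gripper_width": finger opening in mm; "finger_force": force on a finger pad.
Only numpy, scipy, OpenCV 4.12 (cv2) and the standard library are available. Lean on these libraries where they do the work, as an engineer would, in place of code of your own. Each camera call takes 0.05 s, during which the arm holds its last target. There are 200 camera calls.

## Working session

There is one attempt and no reset: what is moved stays moved. The work goes in short steps, Python scripts to look and compute and a shell command to move; the robot and the scene stay as the last step left them, time stands still between calls to the robot, and variables do not carry over. Pictures are saved under pics/ and viewed, at most 10 in all, crops included, and the job is handed in when it is done.

```bash
ls; mkdir -p pics; cat > h.py <<'E'
import numpy as np, cv2, pickle
from workcell import manip
from scipy.spatial.transform import Rotation as R
def snap(n,f):
    d=manip.read_camera(n); cv2.imwrite(f'pics/{f}.png',d['pixels'][:,:,::-1]); pickle.dump(d,open(f'pics/{f}.pkl','wb')); return d
def load(f): return pickle.load(open(f'pics/{f}.pkl','rb'))
def K(d):
    h,w=d['pixels'].shape[:2]; f=h/2/np.tan(np.radians(d['vertical_fov'])/2)
    return np.array([[f,0,d['cx']],[0,f,d['cy']],[0,0,1.]])
def rot(d):
    a=np.array(d['attitude'],float)
    return a if a.shape==(3,3) else R.from_rotvec(a).as_matrix()
def ray(d,uv):
    p=cv2.undistortPoints(np.array(uv,float).reshape(-1,1,2),K(d),np.array(d['D'],float)).reshape(-1,2)
    return (rot(d)@np.c_[p[:,0],-p[:,1],-np.ones(len(p))].T).T
def at_z(d,uv,z):
    r=ray(d,uv); o=np.array(d['position']); z=np.broadcast_to(z,len(r))
    return o+r*((z-o[2])/r[:,2])[:,None]
def proj(d,P):
    q=(np.array(P,float).reshape(-1,3)-d['position'])@rot(d); q=q*[1,-1,-1]
    return cv2.projectPoints(q,np.zeros(3),np.zeros(3),K(d),np.array(d['D'],float))[0].reshape(-1,2)
E
python3 - <<'E'
from h import *
for n in('scene','top'):
    d=snap(n,n+'0'); print(n,d['position'],d['attitude'],d['vertical_fov'],d['D'])
print(manip.get_state())
E
```

```text
pics
scene [1389.14947006 -171.93645402 1366.34779932] [0.53073152 0.39100371 1.26975758] 42.03466901355013 [0.0334694 0.        0.        0.        0.       ]
top [ 429.18705856   64.78021681 1347.43125873] [ 0.03715632 -0.03215558 -1.55353551] 51.23334129398846 [0.01638049 0.         0.         0.         0.        ]
{'clock': 0.1, 'joint_positions': array([ 1.18950861,  0.59203741,  0.04830547,  1.60973072, -0.03330106,
        0.9426646 , -0.03374863]), 'dq': array([ 0.00033543, -0.00097678,  0.00102821, -0.00365444,  0.00267654,
        0.00099257, -0.00047012]), 'effort': array([ 4.65643840e-03, -5.49995935e+01,  1.55403916e+00, -1.98824465e+01,
        9.87731852e-03,  3.83707637e-03,  2.23037205e-05]), 'tcp_pos': array([ 205.5713129 , -694.45657163,  230.23427956]), 'ee_rot': array([-3.10714423e+00, -4.50256671e-01,  6.36498514e-04]), 'wrist_force': array([-0.12502859, -0.39673417,  0.59583021]), 'moment': array([ 0.02748117,  0.02186663, -0.01154786]), 'finger_force': 0.0, 'gripper_width': 85.66305309306846}
```

View pics/scene0.png

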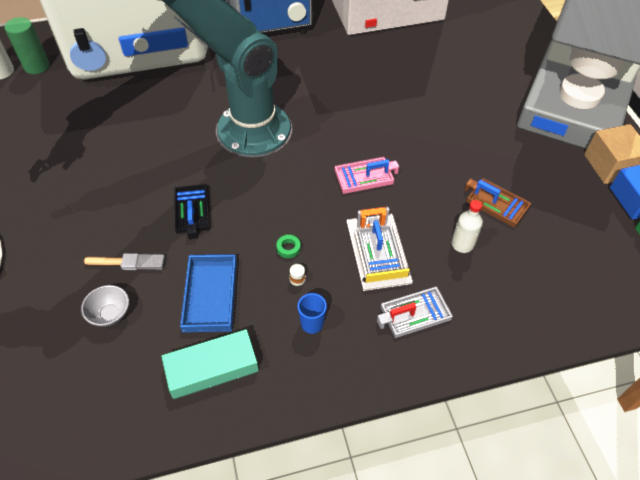

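View pics/top0.png

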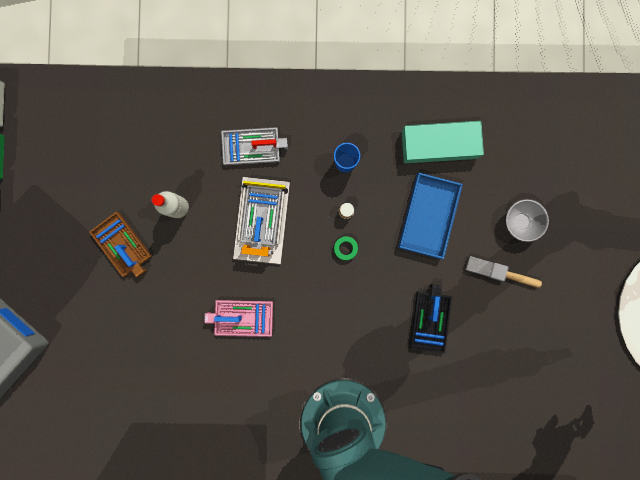

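The scene view shows the rack at (378,250), with the lip in front at (386,276) and the catch at (373,218), and the tray at (210,292). In the top view the rack is at (262,222), its lip at (265,184) and catch at (257,252), and the tray at (431,216).

```bash
python3 - <<'E'
from h import *
d=load('top0'); s=load('scene0')
a=cv2.resize(d['pixels'][170:275,225:300],None,fx=5,fy=5,interpolation=cv2.INTER_CUBIC)
b=cv2.resize(s['pixels'][195:300,335:420],None,fx=5,fy=5,interpolation=cv2.INTER_CUBIC)
cv2.imwrite('pics/c0.png',np.hstack([a,b])[:,:,::-1])
# tray
for n,im in(('top',d),('scene',s)):
    hsv=cv2.cvtColor(im['pixels'],cv2.COLOR_RGB2HSV)
    m=cv2.inRange(hsv,(100,110,40),(120,255,255)); k,l,st,c=cv2.connectedComponentsWithStats(m)
    roi=(395,165,70,100) if n=='top' else (175,250,65,85)
    for i in range(1,k):
        if st[i,4]>800: 
            q=cv2.approxPolyDP(cv2.findContours((l==i).astype(np.uint8),0,2)[0][0],8,True).reshape(-1,2); r=cv2.minAreaRect(np.argwhere(l==i)[:,::-1].astype(np.float32)); print(n,st[i],c[i],q.tolist(),cv2.boxPoints(r).round(1).tolist(),at_z(im,q,30).round(1).tolist())
    y=cv2.inRange(hsv,(22,150,120),(33,255,255)); k,l,st,c=cv2.connectedComponentsWithStats(y)
    for i in range(1,k):
        if st[i,4]>60: print('yel',st[i],c[i],cv2.boxPoints(cv2.minAreaRect(np.argwhere(l==i)[:,::-1].astype(np.float32))).round(1).tolist())
E
```

```text
top [ 398  172   65   87 3717] [429.85391445 215.47430724] [[419, 172], [398, 247], [443, 258], [462, 184]] [[397.20001220703125, 247.6999969482422], [416.6000061035156, 171.39999389648438], [462.5, 183.0], [443.1000061035156, 259.3999938964844]] [[662.8, -190.8, 30.0], [463.4, -137.4, 30.0], [436.5, -255.6, 30.0], [632.7, -304.4, 30.0]]
yel [243 181  43   8 114] [264.03508772 183.99122807] [[242.6999969482422, 183.1999969482422], [243.10000610351562, 180.1999969482422], [285.20001220703125, 185.10000610351562], [284.8999938964844, 188.10000610351562]]
scene [ 239    0   70   31 1382] [271.25470333  13.14688857] [[239, 0], [258, 30], [308, 22], [308, 0], [250, 0], [246, 11]] [[239.0, 0.0], [308.0, 0.0], [308.0, 30.0], [239.0, 30.0]] [[-606.0, 70.5, 30.0], [-423.4, 101.7, 30.0], [-425.3, 278.0, 30.0], [-547.9, 309.1, 30.0], [-596.8, 108.5, 30.0], [-537.2, 82.4, 30.0]]
scene [ 119   28   69   28 1125] [155.24533333  40.76888889] [[184, 28], [119, 40], [125, 55], [182, 47]] [[118.4000015258789, 36.400001525878906], [184.5, 26.299999237060547], [187.5, 46.29999923706055], [121.5, 56.2999
[... 469 characters left out ...]
8, 331.70001220703125], [184.89999389648438, 250.60000610351562], [236.89999389648438, 254.1999969482422], [231.1999969482422, 335.3999938964844]] [[439.5, -255.5, 30.0], [651.2, -301.4, 30.0], [680.5, -189.8, 30.0], [468.9, -141.7, 30.0]]
scene [297 292  30  42 968] [311.67355372 311.77582645] [[310, 292], [297, 308], [314, 333], [326, 302]] [[297.0, 292.0], [326.0, 292.0], [326.0, 333.0], [297.0, 333.0]] [[624.0, 17.7, 30.0], [659.7, -24.0, 30.0], [735.3, -0.8, 30.0], [661.3, 48.6, 30.0]]
yel [366 269  44  13 328] [386.87804878 274.92378049] [[365.0, 274.1000061035156], [408.79998779296875, 267.8999938964844], [409.8999938964844, 275.3999938964844], [366.1000061035156, 281.70001220703125]]
```

View pics/c0.png

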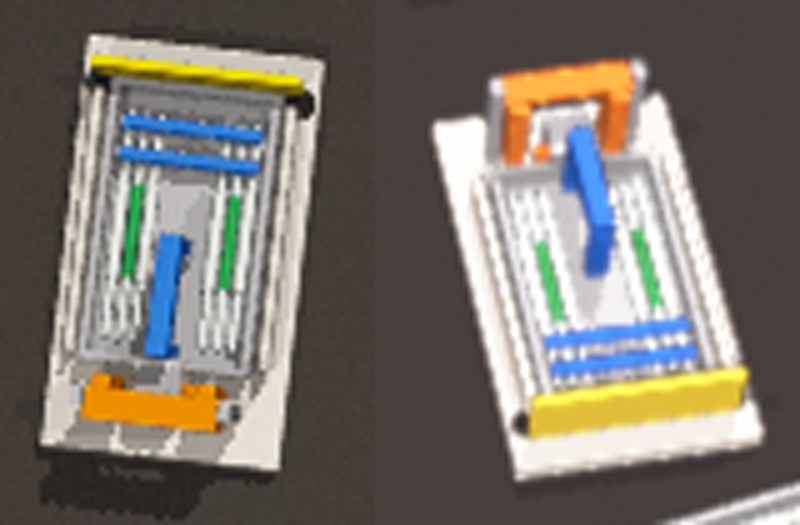

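```bash
cat > fit.py <<'E'
from h import *
from scipy.optimize import least_squares
def fit(obs,x0,off=None):
    # obs: list (cam, local Nx3, uv Nx2)
    def T(p,L):
        c,s=np.cos(p[2]),np.sin(p[2]); L=np.array(L,float)
        return np.c_[p[0]+c*L[:,0]-s*L[:,1],p[1]+s*L[:,0]+c*L[:,1],L[:,2]]
    f=lambda p:np.concatenate([(proj(d,T(p,L))-uv).ravel() for d,L,uv in obs])
    r=least_squares(f,x0,x_scale=[10,10,.1],loss='soft_l1'); return r.x,f(r.x)
E
python3 - <<'E'
from fit import *
d=load('top0'); s=load('scene0')
A=lambda l:np.array(l,float)/5-.4+np.array([225,170])
B=lambda l:(np.array(l,float)-[375,0])/5-.4+np.array([335,195])
# rack: FL(+y),FR,BR,BL, lip ends top
L=[[100,64,12],[100,-64,12],[-122,-64,12],[-122,64,12]]
o=[(d,L,A([[88,35],[323,60],[278,470],[40,445]])),(s,L,B([[762,440],[517,478],[433,122],[660,97]]))]
for oo in([o[0]],[o[1]],o):
    p,r=fit(oo,[500,220,0]); print('rack',p.round(3),np.degrees(p[2]).round(2),r.round(1))
L2=[[103,60,30],[103,-60,30],[-103,-60,30],[-103,60,30]]
o=[(d,L2,np.array([[417.5,172.],[462.3,183.5],[443.5,258.7],[398,248]])),]
p2,r=fit(o,[550,-220,-.25]); print('tray',p2.round(3),np.degrees(p2[2]),r.round(1))
a=cv2.resize(d['pixels'][165:270,390:470],None,fx=5,fy=5,interpolation=cv2.INTER_CUBIC)
b=cv2.resize(s['pixels'][245:345,170:250],None,fx=5,fy=5,interpolation=cv2.INTER_CUBIC)
def dr(im,cam,x0,y0,pp,LL):
    c,q=np.cos(pp[2]),np.sin(pp[2])
    P=[[pp[0]+c*x-q*y,pp[1]+q*x+c*y,z] for x,y,z in LL]
    uv=(proj(cam,P)-[x0,y0]+.4)*5; cv2.polylines(im,[uv.round().astype(int).reshape(-1,1,2)],True,(255,0,0),1)
for LL in (L2,[[97,54,30],[97,-54,30],[-97,-54,30],[-97,54,30]]):
    dr(a,d,390,165,p2,LL); dr(b,s,170,245,p2,LL)
b=cv2.copyMakeBorder(b,0,25,0,0,cv2.BORDER_CONSTANT)
cv2.imwrite('pics/c1.png',np.hstack([a,b])[:,:,::-1])
E
```

```text
rack [ 5.40937e+02  2.25626e+02 -9.00000e-02] -5.16 [-0.2 -0.2  0.2 -0.1  0.1  0.2 -0.1  0.1]
rack [ 5.46132e+02  2.23541e+02 -9.10000e-02] -5.23 [ 0.1 -0.1 -0.2 -0.7 -0.2  1.   0.3  0.1]
rack [ 5.42518e+02  2.24982e+02 -9.10000e-02] -5.22 [ 0.1 -0.8  0.5 -0.7  0.3 -0.3  0.1 -0.5  0.2 -1.4 -0.1 -2.  -0.1 -0.1
  0.3 -1. ]
tray [ 5.48060e+02 -2.21609e+02 -2.35000e-01] -13.474619018995487 [ 0.2  0.2 -0.4 -0.1 -0.4  0.3  0.7 -0.4]
```

View pics/c1.png

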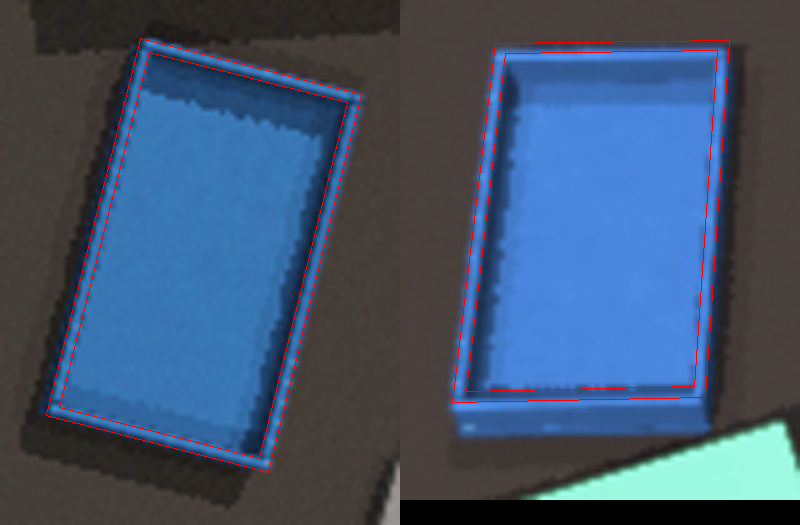

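The overlay lies on the tray's rim in the top view and is about 4 mm off in x in the scene view. My compromise is rack ≈(543,225), yaw −5.2°, and tray ≈(550,−222), yaw −13.5°. Next I turn the tool and travel over to above the rack.

```bash
cat >> h.py <<'E'
def go(P,st=None):
    "tool-axis displacement (m) from measured pose to world point P(mm)"
    st=st or manip.get_state(); M=R.from_rotvec(st['ee_rot']).as_matrix()
    return (M.T@(np.array(P)-st['tcp_pos'])/1000).round(4)
def yaw(st=None):
    st=st or manip.get_state(); M=R.from_rotvec(st['ee_rot']).as_matrix(); return np.degrees(np.arctan2(M[1,0],M[0,0])),M
E
python3 -m pendant '[{"rz":0.126},{"rz":0.126},{"rz":0.126},{"z":-0.02},{"z":-0.03}]'
python3 -c "
from h import *
print(yaw(),go([500,-200,280]))"
```

```text
(np.float64(16.49069464162327), array([[ 9.58865843e-01,  2.83858809e-01, -6.87304734e-04],
       [ 2.83859618e-01, -9.58863936e-01,  1.91570560e-03],
       [-1.15241810e-04, -2.03200273e-03, -9.99997929e-01]])) [ 0.4227 -0.3906 -0.049 ]schema error: expected keys x, y, z, rx, ry, rz, jaw
```

```bash

python3 -m pendant '[{"x":0,"y":0,"z":0,"rx":0,"ry":0,"rz":0.126,"jaw":0},{"x":0,"y":0,"z":0,"rx":0,"ry":0,"rz":0.126,"jaw":0},{"x":0,"y":0,"z":0,"rx":0,"ry":0,"rz":0.126,"jaw":0},{"x":0,"y":0,"z":-0.02,"rx":0,"ry":0,"rz":0,"jaw":0},{"x":0,"y":0,"z":-0.03,"rx":0,"ry":0,"rz":0,"jaw":0}]'
python3 -c "
from h import *
print(yaw()[0],go([500,-200,280]))"
```

```text
clock: 0.6
tcp_pos: [205.5, -693.1, 278.6]
ee_rot: [-3.132, 0.141, 0.004]
wrist_force: [0.6, -0.6, -0.9]
gripper_width: 85.2
finger_force: 0.0
-5.146681750103082 [ 0.2491 -0.5175  0.001 ]
```

```bash

python3 -m pendant '[{"x":0.02,"y":-0.042,"z":0,"rx":0,"ry":0,"rz":0,"jaw":0},{"x":0.02,"y":-0.042,"z":0,"rx":0,"ry":0,"rz":0,"jaw":0},{"x":0.02,"y":-0.042,"z":0,"rx":0,"ry":0,"rz":0,"jaw":0},{"x":0.02,"y":-0.042,"z":0,"rx":0,"ry":0,"rz":0,"jaw":0},{"x":0.02,"y":-0.042,"z":0,"rx":0,"ry":0,"rz":0,"jaw":0},{"x":0.02,"y":-0.042,"z":0,"rx":0,"ry":0,"rz":0,"jaw":0},{"x":0.02,"y":-0.042,"z":0,"rx":0,"ry":0,"rz":0,"jaw":0},{"x":0.02,"y":-0.042,"z":0,"rx":0,"ry":0,"rz":0,"jaw":0}]'
python3 -m pendant '[{"x":0.021,"y":-0.044,"z":0,"rx":0,"ry":0,"rz":0,"jaw":0},{"x":0.021,"y":-0.044,"z":0,"rx":0,"ry":0,"rz":0,"jaw":0},{"x":0.021,"y":-0.044,"z":0,"rx":0,"ry":0,"rz":0,"jaw":0},{"x":0.021,"y":-0.044,"z":0,"rx":0,"ry":0,"rz":0,"jaw":0},{"x":0,"y":-0.04,"z":0,"rx":0,"ry":0,"rz":0,"jaw":0},{"x":0,"y":-0.04,"z":0,"rx":0,"ry":0,"rz":0,"jaw":0}]'
python3 -c "
from h import *
print(yaw()[0],go([510,228,250]))"
```

```text
clock: 1.4
tcp_pos: [395.8, -373.0, 281.1]
ee_rot: [-3.138, 0.142, 0.001]
wrist_force: [1.3, 0.2, -1.7]
gripper_width: 85.5
finger_force: 0.0
clock: 2.0
tcp_pos: [502.4, -125.4, 281.0]
ee_rot: [-3.138, 0.14, 0.001]
wrist_force: [-0.3, 0.2, 0.2]
gripper_width: 85.8
finger_force: 0.0
-5.10407570121482 [-0.0239 -0.3527  0.031 ]
```

```bash

python3 -m pendant '[{"x":-0.003,"y":-0.044,"z":0.004,"rx":0,"ry":0,"rz":0,"jaw":0},{"x":-0.003,"y":-0.044,"z":0.004,"rx":0,"ry":0,"rz":0,"jaw":0},{"x":-0.003,"y":-0.044,"z":0.004,"rx":0,"ry":0,"rz":0,"jaw":0},{"x":-0.003,"y":-0.044,"z":0.004,"rx":0,"ry":0,"rz":0,"jaw":0},{"x":-0.003,"y":-0.044,"z":0.004,"rx":0,"ry":0,"rz":0,"jaw":0},{"x":-0.003,"y":-0.044,"z":0.004,"rx":0,"ry":0,"rz":0,"jaw":0},{"x":-0.003,"y":-0.044,"z":0.004,"rx":0,"ry":0,"rz":0,"jaw":0},{"x":-0.003,"y":-0.036,"z":0.003,"rx":0,"ry":0,"rz":0,"jaw":0}]'
python3 -m pendant '[{"x":0,"y":0,"z":0,"rx":0,"ry":0,"rz":0,"jaw":0},{"x":0,"y":0,"z":0,"rx":0,"ry":0,"rz":0,"jaw":0},{"x":0,"y":0,"z":0,"rx":0,"ry":0,"rz":0,"jaw":0}]'
python3 -c "
from h import *
d=snap('wrist','w1'); print(d['position'],d['attitude'],d['vertical_fov']); print(yaw()[0],go([510,228,250]))"
```

```text
clock: 2.8
tcp_pos: [508.5, 219.9, 249.8]
ee_rot: [-3.138, 0.139, 0.001]
wrist_force: [-0.6, -0.0, -0.0]
gripper_width: 85.2
finger_force: 0.0
clock: 3.1
tcp_pos: [509.1, 215.6, 250.0]
ee_rot: [3.137, -0.144, -0.001]
wrist_force: [0.0, -0.1, 0.3]
gripper_width: 85.2
finger_force: 0.0
[592.85357785 207.84636495 392.80938998] [-0.2552319   0.27762663 -1.64584627] 61.68773044332823
-5.309826387137649 [-0.0004 -0.0128  0.0001]
```

View pics/w1.png

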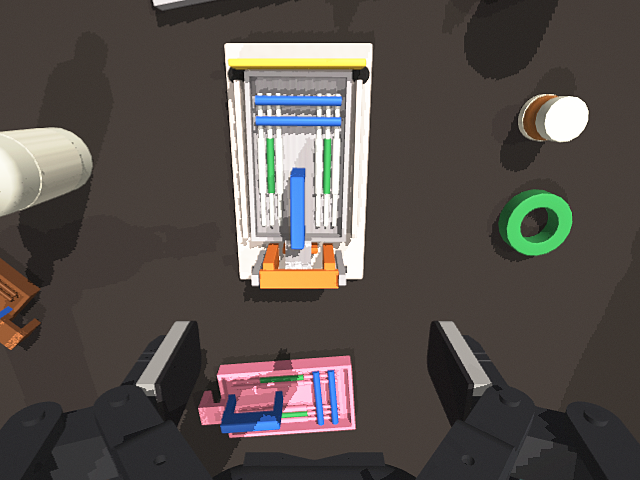

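The wrist view shows the rack square-on, with corners at about (224,43), (373,43), (364,279) and (237,279). The handle runs from (298,168) to (298,248) and the catch is at (298,275).

```bash
python3 - <<'E'
from fit import *
w=load('w1')
L=[[100,64,12],[100,-64,12],[-122,-64,12],[-122,64,12]]
p,r=fit([(w,L,np.array([[224.5,43],[373,43],[363.5,279],[237.5,279]]))],[543,225,-.09]); print('rack',p.round(3),np.degrees(p[2]).round(2),r.round(1))
hsv=cv2.cvtColor(w['pixels'],cv2.COLOR_RGB2HSV); m=cv2.inRange(hsv,(100,120,60),(120,255,255)); m[:150]=0;m[260:]=0;m[:,:270]=0;m[:,330:]=0
x,y,ww,h=cv2.boundingRect(m); print(x,y,ww,h, [np.flatnonzero(m[v]).tolist()[::max(1,len(np.flatnonzero(m[v]))-1)] for v in (172,185,205,225,240,246)])
c,s=np.cos(p[2]),np.sin(p[2])
W=lambda X,Y,Z:[p[0]+c*X-s*Y,p[1]+s*X+c*Y,Z]
print('pred handle top', proj(w,[W(-7,6,64),W(-7,-6,64),W(-71,-6,64),W(-71,6,64)]).round(1).tolist())
print('handle bottom rear',proj(w,[W(-7,6,46),W(-71,6,46)]).round(1).tolist(),'lip',proj(w,[W(79,55,46),W(79,-55,46),W(85,-55,46)]).round(1).tolist())
E
```

```text
rack [ 5.41065e+02  2.25265e+02 -9.40000e-02] -5.39 [-0.5 -0.4  0.4 -0.  -1.   0.4  1.7  0.2]
290 168 15 82 [[291, 304], [290, 303], [290, 303], [291, 304], [291, 304], [291, 303]]
pred handle top [[290.6, 178.1], [305.2, 178.1], [305.5, 251.0], [291.8, 251.0]]
handle bottom rear [[291.7, 174.3], [292.8, 244.1]] lip [[228.2, 66.1], [366.8, 66.4], [367.1, 58.1]]
```

```bash

python3 -m pendant '[{"x":0.001,"y":-0.006,"z":0,"rx":0,"ry":0,"rz":0,"jaw":0},{"x":0.001,"y":-0.007,"z":0.03,"rx":0,"ry":0,"rz":0,"jaw":0},{"x":0,"y":0,"z":0.04,"rx":0,"ry":0,"rz":0,"jaw":0},{"x":0,"y":0,"z":0.04,"rx":0,"ry":0,"rz":0,"jaw":0},{"x":0,"y":0,"z":0.03,"rx":0,"ry":0,"rz":0,"jaw":0},{"x":0,"y":0,"z":0,"rx":0,"ry":0,"rz":0,"jaw":0},{"x":0,"y":0,"z":0,"rx":0,"ry":0,"rz":0,"jaw":0}]'
python3 -c "
from h import *
print(yaw()[0],go([512.2,228.8,35]))"
```

```text
clock: 3.85
tcp_pos: [512.8, 229.7, 110.5]
ee_rot: [3.138, -0.143, -0.0]
wrist_force: [-0.5, 0.4, -0.2]
gripper_width: 85.6
finger_force: 0.0
-5.21943468614321 [-0.0005  0.0009  0.0755]
```

```bash

python3 -m pendant '[{"x":0,"y":0.001,"z":0.03,"rx":0,"ry":0,"rz":0,"jaw":0},{"x":0,"y":0,"z":0.025,"rx":0,"ry":0,"rz":0,"jaw":0},{"x":0,"y":0,"z":0.015,"rx":0,"ry":0,"rz":0,"jaw":0},{"x":0,"y":0,"z":0.0055,"rx":0,"ry":0,"rz":0,"jaw":0},{"x":0,"y":0,"z":0,"rx":0,"ry":0,"rz":0,"jaw":120},{"x":0,"y":0,"z":0,"rx":0,"ry":0,"rz":0,"jaw":120},{"x":0,"y":0,"z":0,"rx":0,"ry":0,"rz":0,"jaw":120},{"x":0,"y":0,"z":0,"rx":0,"ry":0,"rz":0,"jaw":120}]'
python3 -c "
from h import *
d=snap('wrist','w2')"
```

```text
clock: 4.65
tcp_pos: [512.8, 229.2, 35.6]
ee_rot: [-3.138, 0.142, -0.002]
wrist_force: [-0.9, -0.0, 0.4]
gripper_width: 45.2
finger_force: 0.0
```

View pics/w2.png

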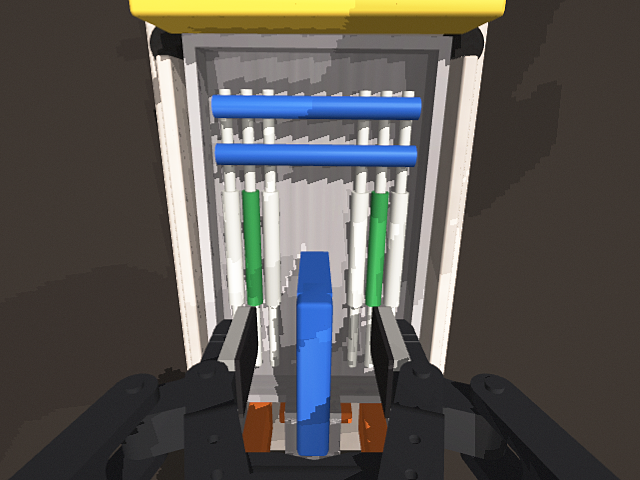

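The fingers straddle the bar: inner pad faces at u≈254 and 372, bar centre at u≈315, so the grip is centred. Closing now.

```bash

python3 -m pendant '[{"x":0,"y":0,"z":0,"rx":0,"ry":0,"rz":0,"jaw":200},{"x":0,"y":0,"z":0,"rx":0,"ry":0,"rz":0,"jaw":200},{"x":0,"y":0,"z":0,"rx":0,"ry":0,"rz":0,"jaw":255},{"x":0,"y":0,"z":0,"rx":0,"ry":0,"rz":0,"jaw":255},{"x":0,"y":0,"z":0,"rx":0,"ry":0,"rz":0,"jaw":255},{"x":0,"y":0,"z":0,"rx":0,"ry":0,"rz":0,"jaw":255},{"x":0,"y":0,"z":0,"rx":0,"ry":0,"rz":0,"jaw":255}]'
python3 - <<'E'
from h import *
st=manip.get_state(); print(st['wrist_force'],st['moment'],st['tcp_pos'],yaw()[0])
# TCP (tool x,z) per-row for rotation about toe: toe relative to TCP in rack frame
X,Z=-99+29,2-23   # toe x rel. mid -99, tcp at x=-29; toe z (above floor12)=14, tcp 35
th=np.radians(13); n=4; a=th/n
# vector from toe to tcp in tool axes: x fwd, z down
v=np.array([70.,-(35.-14.)])  # (tool x, tool z)
# ry=+a nose-up: in (x,up): (x c - u s, x s + u c); express in tool axes of the old frame; same each row
x,u=70.,21.
print('per row tool dx,dz mm',x*np.cos(a)-u*np.sin(a)-x, -(x*np.sin(a)+u*np.cos(a)-u),'ry',a)
E
```

```text
clock: 5.4
tcp_pos: [512.3, 229.0, 35.0]
ee_rot: [-3.138, 0.141, -0.0]
wrist_force: [-0.6, -0.0, 4.9]
gripper_width: 11.2
finger_force: 59.5
[-0.58514872 -0.04922392  4.90682542] [-0.06045065  0.17329077 -0.01510764] [512.3452477  229.0471664   35.01172908] -5.1619464187815485
per row tool dx,dz mm -1.3031315998165098 -3.9347202111407498 ry 0.05672320068981571
```

```bash

python3 -m pendant '[{"x":0,"y":0,"z":-0.001,"rx":0,"ry":0,"rz":0,"jaw":255},{"x":0,"y":0,"z":-0.001,"rx":0,"ry":0,"rz":0,"jaw":255},{"x":0,"y":0,"z":0,"rx":0,"ry":0,"rz":0,"jaw":255},{"x":0,"y":0,"z":0,"rx":0,"ry":0,"rz":0,"jaw":255}]'
python3 -c "
from h import *
st=manip.get_state(); print(st['wrist_force'],st['moment'],st['tcp_pos'])"
```

```text
clock: 5.8
tcp_pos: [511.9, 228.8, 36.4]
ee_rot: [3.138, -0.142, -0.001]
wrist_force: [-0.3, 0.2, -2.9]
gripper_width: 11.0
finger_force: 58.5
[-0.27032453  0.21523264 -2.88427111] [ 0.04458528  0.11973854 -0.047241  ] [511.86036253 228.76671371  36.37157679]
```

```bash

python3 -m pendant '[{"x":0,"y":0,"z":-0.001,"rx":0,"ry":0,"rz":0,"jaw":255},{"x":-0.00065,"y":0,"z":-0.002,"rx":0,"ry":0.0284,"rz":0,"jaw":255},{"x":-0.00065,"y":0,"z":-0.002,"rx":0,"ry":0.0284,"rz":0,"jaw":255},{"x":-0.00065,"y":0,"z":-0.002,"rx":0,"ry":0.0284,"rz":0,"jaw":255},{"x":-0.00065,"y":0,"z":-0.002,"rx":0,"ry":0.0284,"rz":0,"jaw":255},{"x":0,"y":0,"z":0,"rx":0,"ry":0,"rz":0,"jaw":255},{"x":0,"y":0,"z":0,"rx":0,"ry":0,"rz":0,"jaw":255}]'
python3 -c "
from h import *
st=manip.get_state(); print(st['wrist_force'],st['moment'],st['tcp_pos'])"
```

```text
clock: 6.5
tcp_pos: [509.2, 229.4, 45.7]
ee_rot: [3.128, -0.14, 0.177]
wrist_force: [0.2, 0.2, -3.8]
gripper_width: 11.0
finger_force: 58.6
[ 0.17890542  0.18527833 -3.83912922] [3.08399574e-02 2.66344941e-01 1.59493313e-04] [509.1806018  229.43582941  45.67595601]
```

```bash

python3 -m pendant '[{"x":-0.00065,"y":0,"z":-0.002,"rx":0,"ry":0.0284,"rz":0,"jaw":255},{"x":-0.00065,"y":0,"z":-0.002,"rx":0,"ry":0.0284,"rz":0,"jaw":255},{"x":-0.00065,"y":0,"z":-0.002,"rx":0,"ry":0.0284,"rz":0,"jaw":255},{"x":-0.00065,"y":0,"z":-0.002,"rx":0,"ry":0.0284,"rz":0,"jaw":255},{"x":0,"y":0,"z":0,"rx":0,"ry":0,"rz":0,"jaw":255},{"x":0,"y":0,"z":0,"rx":0,"ry":0,"rz":0,"jaw":255}]'
python3 - <<'E'
from h import *
st=manip.get_state(); print(st['wrist_force'],st['moment'],st['tcp_pos'])
M=yaw(st)[1]; print('tilt',np.degrees(np.arcsin(M[2,0])),'1mm up in tool axes',M.T@[0,0,1])
yw=np.arctan2(M[1,0],M[0,0]); print('toe z above floor', st['tcp_pos']+M@[-70,0,21])
a,b=snap('wrist','w3'),snap('scene','s3')
A=cv2.resize(a['pixels'],(400,300)); B=cv2.resize(b['pixels'][190:290,330:430],(400,400),interpolation=cv2.INTER_CUBIC)
cv2.imwrite('pics/c3.png',np.hstack([cv2.copyMakeBorder(A,0,100,0,0,cv2.BORDER_CONSTANT),B])[:,:,::-1])
E
```

```text
clock: 7.1
tcp_pos: [505.8, 229.8, 53.1]
ee_rot: [3.108, -0.14, 0.354]
wrist_force: [0.5, 1.2, -3.6]
gripper_width: 11.1
finger_force: 58.6
[ 0.52284331  1.19071241 -3.57382106] [0.06595598 0.42344648 0.02037027] [505.83752335 229.76842164  53.06881643]
tilt 12.989231226713796 1mm up in tool axes [ 2.24767917e-01  3.13779860e-05 -9.74412327e-01]
toe z above floor [442.60542503 235.47117742  16.87240338]
```

View pics/c3.png

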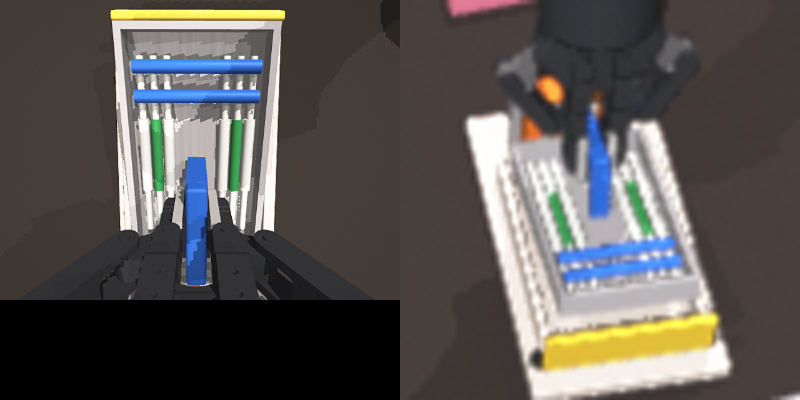

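Scene view: the cassette is tipped and its front edge (crop (620,295)) now stands above the yellow lip at (630,340). The wrist view shows it still centred in the jaws. Now I feel upward for the keeper with guarded steps.

```bash
cat > guard.py <<'E'
import sys
from workcell import manip
s=manip.get_state(); f=s['wrist_force']; print(f.round(1),s['moment'].round(2),s['tcp_pos'].round(1))
sys.exit(0 if f[2]>-5.5 and abs(f[0]-.3)<2.5 and abs(f[1])<2.5 else 1)
E
P="python3 -m pendant"
R1() { python3 guard.py; }
$P '[{"x":0.00018,"y":0,"z":-0.00078,"rx":0,"ry":0,"rz":0,"jaw":255},{"x":0,"y":0,"z":0,"rx":0,"ry":0,"rz":0,"jaw":255}]' >/dev/null && R1 &&
$P '[{"x":0.00018,"y":0,"z":-0.00078,"rx":0,"ry":0,"rz":0,"jaw":255},{"x":0,"y":0,"z":0,"rx":0,"ry":0,"rz":0,"jaw":255}]' >/dev/null && R1 &&
$P '[{"x":0.00018,"y":0,"z":-0.00078,"rx":0,"ry":0,"rz":0,"jaw":255},{"x":0,"y":0,"z":0,"rx":0,"ry":0,"rz":0,"jaw":255}]' >/dev/null && R1 &&
$P '[{"x":0.00018,"y":0,"z":-0.00078,"rx":0,"ry":0,"rz":0,"jaw":255},{"x":0,"y":0,"z":0,"rx":0,"ry":0,"rz":0,"jaw":255}]' >/dev/null && R1 &&
$P '[{"x":0.00018,"y":0,"z":-0.00078,"rx":0,"ry":0,"rz":0,"jaw":255},{"x":0,"y":0,"z":0,"rx":0,"ry":0,"rz":0,"jaw":255}]' >/dev/null && R1 &&
$P '[{"x":0.00018,"y":0,"z":-0.00078,"rx":0,"ry":0,"rz":0,"jaw":255},{"x":0,"y":0,"z":0,"rx":0,"ry":0,"rz":0,"jaw":255}]' >/dev/null && R1
```

```text
[ 0.4 -0.4 -3.4] [ 0.05  0.43 -0.07] [506.  229.4  54.1]
[-0.7  0.1 -2.8] [ 0.    0.42 -0.03] [505.7 229.5  54.9]
[ 0.3  0.5 -2.4] [ 0.03  0.44 -0.04] [505.6 229.6  55.7]
[-0.3  0.8 -2.5] [0.1  0.45 0.04] [505.5 229.6  56.5]
[ 0.1  0.4 -3.3] [-0.01  0.45 -0.03] [505.6 229.6  57.3]
[-0.1 -0.  -2.5] [0.07 0.46 0.03] [505.6 229.6  58.1]
```

```bash

P="python3 -m pendant"
R1() { python3 guard.py; }
$P '[{"x":0.00018,"y":0,"z":-0.00078,"rx":0,"ry":0,"rz":0,"jaw":255},{"x":0,"y":0,"z":0,"rx":0,"ry":0,"rz":0,"jaw":255}]' >/dev/null && R1 &&
$P '[{"x":0.00018,"y":0,"z":-0.00078,"rx":0,"ry":0,"rz":0,"jaw":255},{"x":0,"y":0,"z":0,"rx":0,"ry":0,"rz":0,"jaw":255}]' >/dev/null && R1 &&
$P '[{"x":0.00018,"y":0,"z":-0.00078,"rx":0,"ry":0,"rz":0,"jaw":255},{"x":0,"y":0,"z":0,"rx":0,"ry":0,"rz":0,"jaw":255}]' >/dev/null && R1 &&
$P '[{"x":0.00018,"y":0,"z":-0.00078,"rx":0,"ry":0,"rz":0,"jaw":255},{"x":0,"y":0,"z":0,"rx":0,"ry":0,"rz":0,"jaw":255}]' >/dev/null && R1 &&
$P '[{"x":0.00018,"y":0,"z":-0.00078,"rx":0,"ry":0,"rz":0,"jaw":255},{"x":0,"y":0,"z":0,"rx":0,"ry":0,"rz":0,"jaw":255}]' >/dev/null && R1 &&
$P '[{"x":0.00018,"y":0,"z":-0.00078,"rx":0,"ry":0,"rz":0,"jaw":255},{"x":0,"y":0,"z":0,"rx":0,"ry":0,"rz":0,"jaw":255}]' >/dev/null && R1 &&
$P '[{"x":0.00018,"y":0,"z":-0.00078,"rx":0,"ry":0,"rz":0,"jaw":255},{"x":0,"y":0,"z":0,"rx":0,"ry":0,"rz":0,"jaw":255}]' >/dev/null && R1 &&
$P '[{"x":0.00018,"y":0,"z":-0.00078,"rx":0,"ry":0,"rz":0,"jaw":255},{"x":0,"y":0,"z":0,"rx":0,"ry":0,"rz":0,"jaw":255}]' >/dev/null && R1 &&
$P '[{"x":0.00018,"y":0,"z":-0.00078,"rx":0,"ry":0,"rz":0,"jaw":255},{"x":0,"y":0,"z":0,"rx":0,"ry":0,"rz":0,"jaw":255}]' >/dev/null && R1 &&
$P '[{"x":0.00018,"y":0,"z":-0.00078,"rx":0,"ry":0,"rz":0,"jaw":255},{"x":0,"y":0,"z":0,"rx":0,"ry":0,"rz":0,"jaw":255}]' >/dev/null && R1
```

```text
[-0.1  1.  -2.3] [0.   0.43 0.  ] [505.6 229.6  58.8]
[-0.4  0.1 -2.8] [0.02 0.5  0.02] [505.6 229.6  59.7]
[ 1.   0.3 -3.1] [ 0.02  0.51 -0.  ] [505.6 229.6  60.5]
[-0.3 -0.2 -4.5] [0.02 0.49 0.05] [505.6 229.6  61.3]
[-0.7  0.1 -3.6] [ 0.    0.49 -0.04] [505.6 229.6  62.1]
[ 0.5 -0.3 -3.5] [ 0.06  0.53 -0.06] [505.6 229.6  62.9]
[ 0.   0.1 -2.5] [0.02 0.4  0.04] [505.6 229.6  63.6]
[-0.8  0.2 -2.9] [-0.04  0.4  -0.04] [505.6 229.6  64.5]
[-0.7  0.1 -3.2] [ 0.03  0.43 -0.01] [505.6 229.6  65.3]
[ 0.   0.9 -3.1] [0.05 0.45 0.01] [505.6 229.6  66.1]
```

```bash

P="python3 -m pendant"
R1() { python3 guard.py; }
$P '[{"x":0.00018,"y":0,"z":-0.00078,"rx":0,"ry":0,"rz":0,"jaw":255},{"x":0,"y":0,"z":0,"rx":0,"ry":0,"rz":0,"jaw":255}]' >/dev/null && R1 &&
$P '[{"x":0.00018,"y":0,"z":-0.00078,"rx":0,"ry":0,"rz":0,"jaw":255},{"x":0,"y":0,"z":0,"rx":0,"ry":0,"rz":0,"jaw":255}]' >/dev/null && R1 &&
$P '[{"x":0.00018,"y":0,"z":-0.00078,"rx":0,"ry":0,"rz":0,"jaw":255},{"x":0,"y":0,"z":0,"rx":0,"ry":0,"rz":0,"jaw":255}]' >/dev/null && R1 &&
$P '[{"x":0.00018,"y":0,"z":-0.00078,"rx":0,"ry":0,"rz":0,"jaw":255},{"x":0,"y":0,"z":0,"rx":0,"ry":0,"rz":0,"jaw":255}]' >/dev/null && R1 &&
$P '[{"x":0.00018,"y":0,"z":-0.00078,"rx":0,"ry":0,"rz":0,"jaw":255},{"x":0,"y":0,"z":0,"rx":0,"ry":0,"rz":0,"jaw":255}]' >/dev/null && R1 &&
$P '[{"x":0.00018,"y":0,"z":-0.00078,"rx":0,"ry":0,"rz":0,"jaw":255},{"x":0,"y":0,"z":0,"rx":0,"ry":0,"rz":0,"jaw":255}]' >/dev/null && R1 &&
$P '[{"x":0.00018,"y":0,"z":-0.00078,"rx":0,"ry":0,"rz":0,"jaw":255},{"x":0,"y":0,"z":0,"rx":0,"ry":0,"rz":0,"jaw":255}]' >/dev/null && R1 &&
$P '[{"x":0.00018,"y":0,"z":-0.00078,"rx":0,"ry":0,"rz":0,"jaw":255},{"x":0,"y":0,"z":0,"rx":0,"ry":0,"rz":0,"jaw":255}]' >/dev/null && R1 &&
$P '[{"x":0.00018,"y":0,"z":-0.00078,"rx":0,"ry":0,"rz":0,"jaw":255},{"x":0,"y":0,"z":0,"rx":0,"ry":0,"rz":0,"jaw":255}]' >/dev/null && R1
```

```text
[-0.2 -0.6 -5.1] [0.05 0.44 0.05] [505.4 229.5  66.7]
[ 1.5  0.3 -8.2] [ 0.14  0.27 -0.02] [505.2 229.5  67.2]
```

The keeper is felt at TCP z ≈66.5 (about 5 N extra). Backing off about 1.2 mm below contact.

```bash

python3 -m pendant '[{"x":-0.00025,"y":0,"z":0.0011,"rx":0,"ry":0,"rz":0,"jaw":255},{"x":-0.00025,"y":0,"z":0.0011,"rx":0,"ry":0,"rz":0,"jaw":255},{"x":0,"y":0,"z":0,"rx":0,"ry":0,"rz":0,"jaw":255},{"x":0,"y":0,"z":0,"rx":0,"ry":0,"rz":0,"jaw":255}]'
python3 - <<'E'
from h import *
st=manip.get_state(); M=yaw(st)[1]; print(st['moment'].round(2),'tilt',np.degrees(np.arcsin(M[2,0])),yaw()[0]); f=np.array([np.cos(np.radians(-5.3)),np.sin(np.radians(-5.3)),0]); print('1mm fwd',M.T@f)
E
```

```text
clock: 11.2
tcp_pos: [505.7, 229.6, 65.5]
ee_rot: [3.108, -0.14, 0.355]
wrist_force: [0.2, -0.3, -2.8]
gripper_width: 11.3
finger_force: 59.2
[0.03 0.41 0.03] tilt 13.030201669468026 -5.173529588370812
1mm fwd [0.97424898 0.00222803 0.22546388]
```

```bash

P="python3 -m pendant"
R1() { python3 guard.py; }
$P '[{"x":0.00097,"y":0,"z":0.00023,"rx":0,"ry":0,"rz":0,"jaw":255},{"x":0,"y":0,"z":0,"rx":0,"ry":0,"rz":0,"jaw":255}]' >/dev/null && R1 &&
$P '[{"x":0.00097,"y":0,"z":0.00023,"rx":0,"ry":0,"rz":0,"jaw":255},{"x":0,"y":0,"z":0,"rx":0,"ry":0,"rz":0,"jaw":255}]' >/dev/null && R1 &&
$P '[{"x":0.00097,"y":0,"z":0.00023,"rx":0,"ry":0,"rz":0,"jaw":255},{"x":0,"y":0,"z":0,"rx":0,"ry":0,"rz":0,"jaw":255}]' >/dev/null && R1 &&
$P '[{"x":0.00097,"y":0,"z":0.00023,"rx":0,"ry":0,"rz":0,"jaw":255},{"x":0,"y":0,"z":0,"rx":0,"ry":0,"rz":0,"jaw":255}]' >/dev/null && R1 &&
$P '[{"x":0.00097,"y":0,"z":0.00023,"rx":0,"ry":0,"rz":0,"jaw":255},{"x":0,"y":0,"z":0,"rx":0,"ry":0,"rz":0,"jaw":255}]' >/dev/null && R1 &&
$P '[{"x":0.00097,"y":0,"z":0.00023,"rx":0,"ry":0,"rz":0,"jaw":255},{"x":0,"y":0,"z":0,"rx":0,"ry":0,"rz":0,"jaw":255}]' >/dev/null && R1
```

```text
[-0.2 -0.3 -2.5] [0.03 0.4  0.  ] [506.8 229.5  65.5]
[ 0.8  0.2 -3. ] [0.04 0.52 0.01] [507.8 229.4  65.4]
[-0.2  0.5 -3.5] [0.04 0.44 0.04] [508.7 229.3  65.3]
[-0.  -0.6 -2.5] [0.06 0.45 0.  ] [509.7 229.2  65.3]
[-0.5 -0.6 -2.7] [0.08 0.46 0.  ] [510.7 229.2  65.3]
[-0.3 -0.3 -3.6] [0.07 0.47 0.03] [511.7 229.1  65.3]
```

```bash

P="python3 -m pendant"
R1() { python3 guard.py; }
$P '[{"x":0.00115,"y":0,"z":-0.0006,"rx":0,"ry":0,"rz":0,"jaw":255},{"x":0,"y":0,"z":0,"rx":0,"ry":0,"rz":0,"jaw":255}]' >/dev/null && R1 &&
$P '[{"x":0.00102,"y":0,"z":0,"rx":0,"ry":0,"rz":0,"jaw":255},{"x":0,"y":0,"z":0,"rx":0,"ry":0,"rz":0,"jaw":255}]' >/dev/null && R1 &&
$P '[{"x":0.00102,"y":0,"z":0,"rx":0,"ry":0,"rz":0,"jaw":255},{"x":0,"y":0,"z":0,"rx":0,"ry":0,"rz":0,"jaw":255}]' >/dev/null && R1 &&
$P '[{"x":0.00097,"y":0,"z":0.00023,"rx":0,"ry":0,"rz":0,"jaw":255},{"x":0,"y":0,"z":0,"rx":0,"ry":0,"rz":0,"jaw":255}]' >/dev/null && R1 &&
$P '[{"x":0.00097,"y":0,"z":0.00023,"rx":0,"ry":0,"rz":0,"jaw":255},{"x":0,"y":0,"z":0,"rx":0,"ry":0,"rz":0,"jaw":255}]' >/dev/null && R1 &&
$P '[{"x":0.00195,"y":0,"z":0.00045,"rx":0,"ry":0,"rz":0,"jaw":255},{"x":0,"y":0,"z":0,"rx":0,"ry":0,"rz":0,"jaw":255}]' >/dev/null && R1 &&
$P '[{"x":0.00195,"y":0,"z":0.00045,"rx":0,"ry":0,"rz":0,"jaw":255},{"x":0,"y":0,"z":0,"rx":0,"ry":0,"rz":0,"jaw":255}]' >/dev/null && R1 &&
$P '[{"x":0.00195,"y":0,"z":0.00045,"rx":0,"ry":0,"rz":0,"jaw":255},{"x":0,"y":0,"z":0,"rx":0,"ry":0,"rz":0,"jaw":255}]' >/dev/null && R1 &&
$P '[{"x":0.00195,"y":0,"z":0.00045,"rx":0,"ry":0,"rz":0,"jaw":255},{"x":0,"y":0,"z":0,"rx":0,"ry":0,"rz":0,"jaw":255}]' >/dev/null && R1
```

```text
[ 0.5 -0.3 -3.1] [0.07 0.43 0.01] [512.7 229.   66.3]
[ 0.1 -0.4 -3.2] [ 0.03  0.46 -0.05] [513.7 228.9  66.5]
[-0.8  0.3 -3.9] [ 0.1   0.47 -0.03] [514.7 228.8  66.6]
[-0.1 -0.1 -3.2] [ 0.02  0.47 -0.03] [515.6 228.7  66.6]
[-0.2 -0.1 -2.8] [0.11 0.43 0.05] [516.6 228.6  66.6]
[-0.7 -0.3 -3.1] [0.07 0.51 0.04] [518.9 228.4  66.7]
[ 0.4  0.7 -2.5] [ 0.05  0.48 -0.01] [520.9 228.2  66.7]
[-0.5  0.3 -2.4] [ 0.1   0.44 -0.06] [522.8 228.1  66.6]
[-0.2 -0.9 -2.7] [0.   0.45 0.  ] [524.8 227.9  66.6]
```

```bash

python3 -m pendant '[{"x":0.004,"y":0,"z":0.0009,"rx":0,"ry":0,"rz":0,"jaw":255},{"x":0.004,"y":0,"z":0.0009,"rx":0,"ry":0,"rz":0,"jaw":255},{"x":0.005,"y":0,"z":0,"rx":0,"ry":0,"rz":0,"jaw":255},{"x":0.003,"y":0,"z":-0.003,"rx":0,"ry":0,"rz":0,"jaw":255}]' && python3 guard.py &&
python3 -m pendant '[{"x":0.001,"y":0,"z":-0.005,"rx":0,"ry":0,"rz":0,"jaw":255},{"x":0.002,"y":0,"z":-0.008,"rx":0,"ry":0,"rz":0,"jaw":255},{"x":0.003,"y":0,"z":-0.012,"rx":0,"ry":0,"rz":0,"jaw":255},{"x":0.004,"y":0,"z":-0.016,"rx":0,"ry":0,"rz":0,"jaw":255},{"x":0.004,"y":0,"z":-0.018,"rx":0,"ry":0,"rz":0,"jaw":255},{"x":0.004,"y":0,"z":-0.018,"rx":0,"ry":0,"rz":0,"jaw":255}]'  && python3 guard.py &&
python3 -m pendant '[{"x":0.002,"y":0,"z":-0.01,"rx":0,"ry":-0.03,"rz":0,"jaw":255},{"x":0.002,"y":0,"z":-0.01,"rx":0,"ry":-0.04,"rz":0,"jaw":255},{"x":0,"y":0,"z":-0.01,"rx":0,"ry":-0.05,"rz":0,"jaw":255},{"x":0,"y":0,"z":0,"rx":0,"ry":-0.05,"rz":0,"jaw":255},{"x":0,"y":0,"z":0,"rx":0,"ry":-0.04,"rz":0,"jaw":255},{"x":0,"y":0,"z":0,"rx":0,"ry":-0.017,"rz":0,"jaw":255},{"x":0,"y":0,"z":0,"rx":0,"ry":0,"rz":0,"jaw":255},{"x":0,"y":0,"z":0,"rx":0,"ry":0,"rz":0,"jaw":255}]' && python3 guard.py
python3 - <<'E'
from h import *
M=yaw()[1]; print(yaw()[0],np.degrees(np.arcsin(M[2,0])))
a,b=snap('wrist','w4'),snap('top','t4')
A=cv2.resize(a['pixels'],(400,300)); B=cv2.resize(b['pixels'][150:270,220:340],(400,400),interpolation=cv2.INTER_CUBIC)
cv2.imwrite('pics/c4.png',np.hstack([cv2.copyMakeBorder(A,0,100,0,0,cv2.BORDER_CONSTANT),B])[:,:,::-1])
E
```

```text
clock: 14.6
tcp_pos: [540.5, 226.3, 71.4]
ee_rot: [3.108, -0.141, 0.355]
wrist_force: [0.3, -0.3, -2.7]
gripper_width: 10.7
finger_force: 59.2
[ 0.3 -0.3 -2.7] [ 0.07  0.43 -0.04] [540.5 226.3  71.4]
clock: 15.2
tcp_pos: [539.6, 226.3, 152.0]
ee_rot: [3.108, -0.14, 0.355]
wrist_force: [0.4, -0.3, -2.4]
gripper_width: 11.1
finger_force: 59.2
[ 0.4 -0.3 -2.4] [ 0.03  0.47 -0.03] [539.6 226.3 152. ]
clock: 16.0
tcp_pos: [537.5, 226.5, 180.8]
ee_rot: [3.138, -0.141, 0.0]
wrist_force: [-0.4, -0.4, -3.1]
gripper_width: 11.3
finger_force: 59.3
[-0.4 -0.4 -3.1] [-0.06  0.09 -0.  ] [537.5 226.5 180.8]
-5.152417472382051 0.016606026244962994
```

View pics/c4.png

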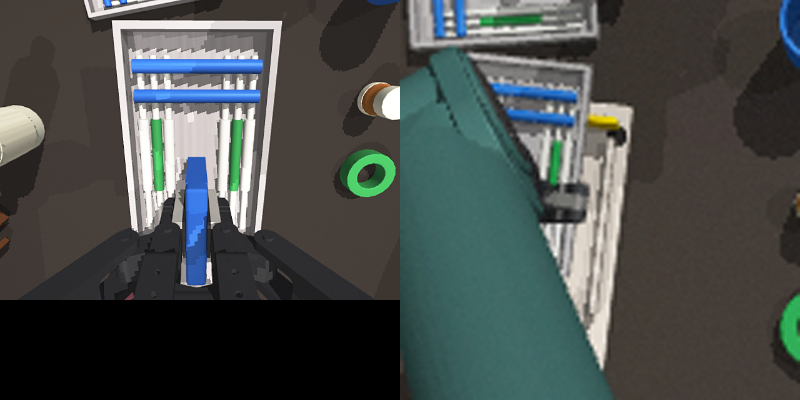

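The wrist view shows the cassette level and squarely held, free above the rack. The top crop shows its front past the lip at (605,122). Now I carry it to the tray.

```bash

python3 -m pendant '[{"x":0,"y":0,"z":0,"rx":0,"ry":0,"rz":0.05,"jaw":255},{"x":0,"y":0.01,"z":0,"rx":0,"ry":0,"rz":0.05,"jaw":255},{"x":0.002,"y":0.02,"z":0,"rx":0,"ry":0,"rz":0.046,"jaw":255},{"x":0.005,"y":0.03,"z":0,"rx":0,"ry":0,"rz":0,"jaw":255},{"x":0.007,"y":0.035,"z":0,"rx":0,"ry":0,"rz":0,"jaw":255},{"x":0.007,"y":0.035,"z":0,"rx":0,"ry":0,"rz":0,"jaw":255},{"x":0.007,"y":0.035,"z":0,"rx":0,"ry":0,"rz":0,"jaw":255},{"x":0.007,"y":0.035,"z":0,"rx":0,"ry":0,"rz":0,"jaw":255}]'
python3 -m pendant '[{"x":0.008,"y":0.035,"z":0,"rx":0,"ry":0,"rz":0,"jaw":255},{"x":0.008,"y":0.035,"z":0,"rx":0,"ry":0,"rz":0,"jaw":255},{"x":0.008,"y":0.035,"z":0,"rx":0,"ry":0,"rz":0,"jaw":255},{"x":0.008,"y":0.035,"z":0,"rx":0,"ry":0,"rz":0,"jaw":255},{"x":0.008,"y":0.03,"z":0,"rx":0,"ry":0,"rz":0,"jaw":255},{"x":0.005,"y":0.02,"z":0,"rx":0,"ry":0,"rz":0,"jaw":255},{"x":0,"y":0.01,"z":0,"rx":0,"ry":0,"rz":0,"jaw":255},{"x":0,"y":0,"z":0,"rx":0,"ry":0,"rz":0,"jaw":255}]'
python3 -c "
from h import *
print(yaw()[0],go([531.5,-217.6,180]))"
```

```text
clock: 16.9
tcp_pos: [525.7, 20.2, 180.7]
ee_rot: [3.118, -0.374, -0.001]
wrist_force: [1.6, -0.2, -3.2]
gripper_width: 11.3
finger_force: 59.2
clock: 17.7
tcp_pos: [522.1, -183.8, 180.6]
ee_rot: [3.118, -0.378, -0.002]
wrist_force: [-0.1, 1.4, -2.5]
gripper_width: 10.8
finger_force: 59.2
-13.815745306639663 [0.0172 0.0306 0.0006]
```

```bash

python3 -m pendant '[{"x":0.008,"y":0.015,"z":0,"rx":0,"ry":0,"rz":-0.005,"jaw":255},{"x":0.009,"y":0.014,"z":0.02,"rx":0,"ry":0,"rz":0,"jaw":255},{"x":0,"y":0.001,"z":0.03,"rx":0,"ry":0,"rz":0,"jaw":255},{"x":0,"y":0,"z":0.03,"rx":0,"ry":0,"rz":0,"jaw":255},{"x":0,"y":0,"z":0.02,"rx":0,"ry":0,"rz":0,"jaw":255},{"x":0,"y":0,"z":0,"rx":0,"ry":0,"rz":0,"jaw":255},{"x":0,"y":0,"z":0,"rx":0,"ry":0,"rz":0,"jaw":255}]'
python3 - <<'E'
from h import *
print(yaw()[0],go([531.5,-217.6,100]))
a,b,c=snap('wrist','w5'),snap('top','t5'),snap('scene','s5')
A=cv2.resize(a['pixels'],(400,300)); B=cv2.resize(c['pixels'][240:350,160:270],(400,400),interpolation=cv2.INTER_CUBIC)
cv2.imwrite('pics/c5.png',np.hstack([cv2.copyMakeBorder(A,0,100,0,0,cv2.BORDER_CONSTANT),B])[:,:,::-1])
E
```

```text
clock: 18.4
tcp_pos: [533.7, -213.0, 80.8]
ee_rot: [-3.12, 0.36, 0.001]
wrist_force: [0.0, 0.2, -2.8]
gripper_width: 10.7
finger_force: 59.2
-13.151773793132255 [-0.0011  0.005  -0.0192]
```

View pics/c5.png

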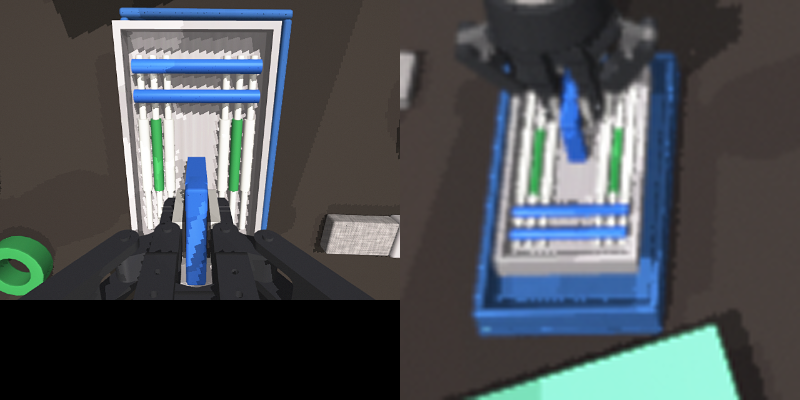

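Wrist view: the cassette is over the tray and the tray's far corners show at crop (121,10) and (292,10). The cassette sits about 5 mm too far to the left.

```bash
python3 - <<'E'
from h import *
w=load('w5'); h=cv2.cvtColor(w['pixels'],cv2.COLOR_RGB2HSV); m=cv2.inRange(h,(98,120,50),(120,255,255)); m[45:]=0
x,y,W,H=cv2.boundingRect(m); q=np.argwhere(m[:40]>0)[:,::-1]
print(x,y,W,H)
tl=q[np.argmin(q.sum(1))]; tr=q[np.argmax(q[:,0]-q[:,1])]; print(tl,tr)
P=at_z(w,[tl,tr],30); print(P, np.linalg.norm(P[0]-P[1]))
t=np.array([548.,-221.6]);a=-.235;Rm=np.array([[np.cos(a),-np.sin(a)],[np.sin(a),np.cos(a)]])
print('model',t+Rm@[103,60],t+Rm@[103,-60])
E
```

```text
191 12 278 33
[192  13] [467  16]
[[ 661.84783794 -189.88137818   30.        ]
 [ 633.99879212 -303.97535979   30.        ]] 117.44362899457423
model [ 662.13955629 -187.23196703] [ 634.19839803 -303.93368799]
```

```bash

python3 -m pendant '[{"x":-0.001,"y":0.0055,"z":0,"rx":0,"ry":0,"rz":0.005,"jaw":255},{"x":0,"y":0,"z":0,"rx":0,"ry":0,"rz":0,"jaw":255},{"x":0,"y":0,"z":0.015,"rx":0,"ry":0,"rz":0,"jaw":255},{"x":0,"y":0,"z":0.012,"rx":0,"ry":0,"rz":0,"jaw":255},{"x":0,"y":0,"z":0.008,"rx":0,"ry":0,"rz":0,"jaw":255},{"x":0,"y":0,"z":0,"rx":0,"ry":0,"rz":0,"jaw":255},{"x":0,"y":0,"z":0,"rx":0,"ry":0,"rz":0,"jaw":255}]'
python3 -c "
from h import *
print(yaw()[0],go([531.5,-218.3,29]))"
```

```text
clock: 19.25
tcp_pos: [531.1, -219.3, 45.0]
ee_rot: [-3.119, 0.37, 0.002]
wrist_force: [0.2, -0.4, -3.4]
gripper_width: 11.1
finger_force: 59.2
-13.521047722596293 [ 0.0001 -0.0011  0.016 ]
```

```bash

G() { python3 -c "
from h import *
s=manip.get_state();print(s['wrist_force'].round(1),s['tcp_pos'].round(1));import sys;sys.exit(s['wrist_force'][2]>-1.2)"; }
python3 -m pendant '[{"x":0,"y":-0.001,"z":0.006,"rx":0,"ry":0,"rz":0,"jaw":255},{"x":0,"y":0,"z":0.005,"rx":0,"ry":0,"rz":0,"jaw":255},{"x":0,"y":0,"z":0.002,"rx":0,"ry":0,"rz":0,"jaw":255},{"x":0,"y":0,"z":0,"rx":0,"ry":0,"rz":0,"jaw":255}]' >/dev/null && G &&
python3 -m pendant '[{"x":0,"y":0,"z":0.001,"rx":0,"ry":0,"rz":0,"jaw":255},{"x":0,"y":0,"z":0,"rx":0,"ry":0,"rz":0,"jaw":255}]' >/dev/null && G &&
python3 -m pendant '[{"x":0,"y":0,"z":0.001,"rx":0,"ry":0,"rz":0,"jaw":255},{"x":0,"y":0,"z":0,"rx":0,"ry":0,"rz":0,"jaw":255}]' >/dev/null && G &&
python3 -m pendant '[{"x":0,"y":0,"z":0.001,"rx":0,"ry":0,"rz":0,"jaw":255},{"x":0,"y":0,"z":0,"rx":0,"ry":0,"rz":0,"jaw":255}]' >/dev/null && G &&
python3 -m pendant '[{"x":0,"y":0,"z":0.001,"rx":0,"ry":0,"rz":0,"jaw":255},{"x":0,"y":0,"z":0,"rx":0,"ry":0,"rz":0,"jaw":255}]' >/dev/null && G
```

```text
[-0.8 -0.3 -4.4] [ 531.4 -218.4   32.3]False
```

```bash

G() { python3 -c "
from h import *
s=manip.get_state();print(s['wrist_force'].round(1),s['tcp_pos'].round(1));import sys;sys.exit(int(s['wrist_force'][2]>-1.2))"; }
python3 -m pendant '[{"x":0,"y":0,"z":0.001,"rx":0,"ry":0,"rz":0,"jaw":255},{"x":0,"y":0,"z":0,"rx":0,"ry":0,"rz":0,"jaw":255}]' >/dev/null && G &&
python3 -m pendant '[{"x":0,"y":0,"z":0.001,"rx":0,"ry":0,"rz":0,"jaw":255},{"x":0,"y":0,"z":0,"rx":0,"ry":0,"rz":0,"jaw":255}]' >/dev/null && G &&
python3 -m pendant '[{"x":0,"y":0,"z":0.001,"rx":0,"ry":0,"rz":0,"jaw":255},{"x":0,"y":0,"z":0,"rx":0,"ry":0,"rz":0,"jaw":255}]' >/dev/null && G &&
python3 -m pendant '[{"x":0,"y":0,"z":0.001,"rx":0,"ry":0,"rz":0,"jaw":255},{"x":0,"y":0,"z":0,"rx":0,"ry":0,"rz":0,"jaw":255}]' >/dev/null && G &&
python3 -m pendant '[{"x":0,"y":0,"z":0.001,"rx":0,"ry":0,"rz":0,"jaw":255},{"x":0,"y":0,"z":0,"rx":0,"ry":0,"rz":0,"jaw":255}]' >/dev/null && G
```

```text
[ 0.8  0.4 -3.5] [ 531.7 -218.6   31.7]
[-0.4  0.2 -3.1] [ 531.7 -218.5   30.7]
[-0.1  0.4 -3.2] [ 531.6 -218.5   29.6]
[0.1 0.5 1.3] [ 531.7 -218.6   29. ]
```

```bash

python3 -m pendant '[{"x":0,"y":0,"z":0.0005,"rx":0,"ry":0,"rz":0,"jaw":255},{"x":0,"y":0,"z":0,"rx":0,"ry":0,"rz":0,"jaw":205},{"x":0,"y":0,"z":0,"rx":0,"ry":0,"rz":0,"jaw":190},{"x":0,"y":0,"z":0,"rx":0,"ry":0,"rz":0,"jaw":150},{"x":0,"y":0,"z":0,"rx":0,"ry":0,"rz":0,"jaw":150},{"x":0,"y":0,"z":0,"rx":0,"ry":0,"rz":0,"jaw":150},{"x":0,"y":0,"z":0,"rx":0,"ry":0,"rz":0,"jaw":150}]'
python3 -m pendant '[{"x":0,"y":0,"z":-0.005,"rx":0,"ry":0,"rz":0,"jaw":150},{"x":0,"y":0,"z":-0.015,"rx":0,"ry":0,"rz":0,"jaw":150},{"x":0,"y":0,"z":-0.03,"rx":0,"ry":0,"rz":0,"jaw":150},{"x":0,"y":0,"z":-0.04,"rx":0,"ry":0,"rz":0,"jaw":150},{"x":-0.02,"y":0,"z":-0.04,"rx":0,"ry":0,"rz":0,"jaw":150},{"x":-0.03,"y":0,"z":-0.04,"rx":0,"ry":0,"rz":0,"jaw":150},{"x":-0.03,"y":0,"z":-0.03,"rx":0,"ry":0,"rz":0,"jaw":150},{"x":0,"y":0,"z":0,"rx":0,"ry":0,"rz":0,"jaw":150}]'
python3 - <<'E'
from h import *
a,c=snap('wrist','w6'),snap('scene','s6')
A=cv2.resize(a['pixels'],(400,300)); B=cv2.resize(c['pixels'],(400,300))
B2=cv2.resize(c['pixels'][240:350,160:270],(300,300),interpolation=cv2.INTER_CUBIC)
cv2.imwrite('pics/c6.png',np.vstack([np.hstack([A,B]),np.hstack([B2,np.zeros((300,500,3),np.uint8)])])[:,:,::-1])
E
```

```text
clock: 21.15
tcp_pos: [531.7, -218.5, 28.1]
ee_rot: [3.12, -0.37, 0.0]
wrist_force: [-0.1, 1.0, -0.2]
gripper_width: 34.9
finger_force: 0.0
clock: 21.95
tcp_pos: [451.5, -200.0, 232.8]
ee_rot: [3.118, -0.372, 0.008]
wrist_force: [-0.2, 0.7, -0.8]
gripper_width: 35.4
finger_force: 0.0
```

View pics/c6.png

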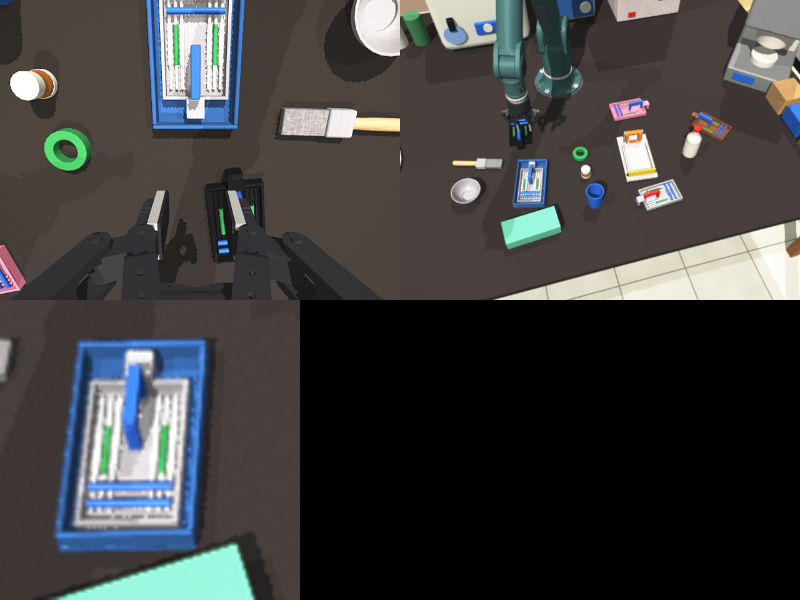

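The cassette lies flat inside the tray (crop centre (130,440)), the gripper is clear of it, and the bystanders look unmoved.

```bash
python3 -c "
from workcell import manip
print(manip.job_done())"
```

```text
the job is handed in; nothing more can be done
None
```

I took the cassette out of the rack and laid it flat in the blue transfer tray, let go and backed the arm clear; the job is handed in at about 22 s, with only about 5 N felt against the keeper and nothing else seen to move.

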